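# Set the washed filling-machine parts on their shadow pads

## Robot

A 6-joint arm with a two-finger parallel gripper is mounted at the origin on the work surface. World frame = base frame: x ahead of the robot, y to its left, z up, the work surface at z = 0. Lengths are in m, angles in rad, forces in N, time in s.
With the tool pointing down it reaches from about 0.375 to 0.9 m from the base axis. Payload 3.1 kg.
Tool frame: the origin (TCP) lies midway between the tips of the shut fingers; the grasp point (between the pads) lies 19 mm behind it; z points along the fingers, x is the direction in which the jaws open and shut, and the axes are right-handed (so a half turn about z gives the same grasp; the last joint's range is limited). The gripper opens to 85 mm and grips with 20 to 120 N. Pads are 22 mm wide; open, the fingers measure 114 mm over their backs; the gripper's body (76 mm by 85 mm) begins 54 mm behind the grasp point. The pads swing forward as they close: fully open they stand 13 mm farther back than shut.
Start: joints at [1.171, 0.527, 1.433, -0, 1.181, -0.178], TCP at [0.137, 0.61, 0.231] pointing down, gripper open.
Joint ranges: [-3.08, 3.08], [-0.75, 2.2], [0.22, 2.44], [-1.43, 4.57], [0, 2.65], [-2.85, 2.85]. Speed limits (rad/s): [2.79, 2.79, 3.14, 3.14, 3.14, 3.14].

## Interface

Orientations are given as a unit quaternion [x, y, z, w].
In Python, from station import * gives the robot as it stands.
- The arm moves only by the tool servo_tool, never from a script. Its argument "targets" is a list of rows, each a list of 6 numbers: the shift along the tool's x, y, z in mm, then the turn, a rotation vector about the tool's x, y, z in degrees. A call has 1 to 10 rows; each row is the pose to reach, as a shift and turn from the pose commanded when the call began, along the tool's axes at that moment; what a row does not reach only later rows make up. A row lasts 1/8 s, in which the tool goes at most 62.5 mm and 10.7 degrees, less where a joint would pass 70% of its speed; a pose out of reach is approached as far as the arm can. A call with a gripper value outside its range is refused whole. "gripper" is the finger opening in mm, from 0 to 85.4, set as the call begins (left out, the last holds). The fingers move at their own pace and stop on an object; "newtons" is the grip in N (left out, the last holds). Time passes only in rows, so rows that repeat a pose let the fingers close. It gives the time, the measured TCP pose, the force and the opening at its end, in the units of the state.
- sense(): the state, without advancing time (a new reading comes with each control period).
- snapshot(name): name is "side" or "top"; returns a dict with "color" (480x640x3 uint8, red, green, blue), "vfov" (degrees; the focal length in pixels is half the picture's height over the tangent of half this angle, whatever the lens; pixels are square), "cx", "cy" (the principal point, pixels), "R" (3x3) and "t" (3): a world point X has camera coordinates R X + t. Camera axes: x right, y down, z forward; pixel columns grow to the right and rows downward; lengths in m; the calibration is good to about 2 mm. A picture is of the moment at which its call begins. There is no depth.
- sign_off(): hands the job in, once; it reports no verdict.
The state is a dict: "t": time; "q": joint angles; "qd": joint speeds; "tau": joint torques, N m; "tcp_pos": TCP position; "tool_rot": TCP orientation; "force": force on the tool from outside, world axes, zero at the start; "ft_torque": the same for the moment, N m; "finger_gap": opening from 0.0 (shut) to 1.0 (fully open).
Only numpy, scipy, OpenCV 4.12 (cv2) and the standard library are available. Lean on these libraries where they do the work, as an engineer would, in place of code of your own. Each camera call takes 0.05 s, during which the arm holds its last target. There are 200 camera calls.

## Task

The blue change parts of the filling machine have been washed. Stand each of the four upright on the white pad that shows its own dark footprint, centred on the footprint and turned to line up with it; lower each part onto its pad rather than dropping it. Do not knock over or push away the sample glass.

Things in the scene. Friction and masses are not known exactly. Their poses are not given: they have to be found in the camera images.
- large_nozzle_c (a point): Large round nozzle, blue plastic, about 0.14 kg: round flange 76 mm across and 10 mm thick, then a short cone (44 mm across at the flange, ending 24 mm above the underside) into a round spout 32 mm across; 66 mm high in all. Stands upright on the bench, flange down. This point is on its vertical axis, z up, half-way up, 33 mm above the underside. Grip it by the spout.
- small_nozzle_c (a point): Small round nozzle, blue plastic, about 0.07 kg: round flange 48 mm across and 10 mm thick, short cone (36 mm across at the flange, ending 24 mm above the underside), round spout 24 mm across; 56 mm high in all. Stands upright on the bench, flange down. This point is on its vertical axis, z up, half-way up, 28 mm above the underside. Grip it by the spout.
- square_nozzle_c (a point): Square nozzle, blue plastic, about 0.12 kg: flange 66 x 66 mm, 10 mm thick, then a 38 mm square step up to 20 mm above the underside, then a 28 x 28 mm square spout; 62 mm high in all, all sides parallel to its x and y. Stands upright on the bench, flange down. This point is on its vertical axis, z up, half-way up, 31 mm above the underside. Grip it by the spout; any quarter turn fits.
- slide_c (a point): Oblong slide plate, blue plastic, about 0.11 kg: plate 104 mm along its x, 46 mm along its y, 10 mm thick, with a central upright grip rib 60 mm along x and 16 mm along y, whose top is 46 mm above the underside. Lies plate down on the bench. This point is at its centre, 23 mm above the underside, z up. Grip it across the rib (closing along its y); a half turn fits as well.
- pad_a: Pad of the large round nozzle. Fixed white plastic board, 92 mm along its x, 120 mm along its y, 4 mm thick, lying on the bench; origin at the centre of its underside, z up. On its top, centred, is painted a dark (flat, no rim) footprint: a disc 82 mm across.
- pad_b: Pad of the small round nozzle. Fixed white plastic board, 92 mm along its x, 120 mm along its y, 4 mm thick, lying on the bench; origin at the centre of its underside, z up. On its top, centred, is painted a dark (flat, no rim) footprint: a disc 54 mm across.
- pad_c: Pad of the square nozzle. Fixed white plastic board, 92 mm along its x, 120 mm along its y, 4 mm thick, lying on the bench; origin at the centre of its underside, z up. On its top, centred, is painted a dark (flat, no rim) footprint: a square 72 x 72 mm, sides parallel to the pad's.
- pad_d: Pad of the oblong slide plate. Fixed white plastic board, 92 mm along its x, 120 mm along its y, 4 mm thick, lying on the bench; origin at the centre of its underside, z up. On its top, centred, is painted a dark (flat, no rim) footprint: a rectangle 52 mm along the pad's x and 110 mm along the pad's y, so the slide's x must lie along the pad's y.
- sample_glass_c (a point): Bystander to be left alone: a small clear drinking-glass-shaped sample glass, 36 mm across, 65 mm high, standing loose on the bench near the parts. The point is at its centre, 32 mm above the bench.
Mind the look-alikes: they are no part of the job. What is shaped like the part that bears slide_c but brown is not meant.

How it is judged:
By the outcome, as a careful person would: the job done as asked, in the order asked, and still so for the second after the job is handed in, with the robot touching nothing.
It also fails if it takes over 107 s, if anything falls off the work surface, if the arm or the gripper's body presses on something with over 40 N, if the wrist force passes 120 N, or if a joint passes its speed limit or range.

## Working session

There is one attempt and no reset: what is moved stays moved. The work goes in short steps, Python scripts to look and compute and a tool call to move; the robot and the scene stay as the last step left them, time stands still between calls to the robot, and variables do not carry over. Pictures are saved under pics/ and viewed, about 12 in all and at most 16, crops included, and the job is handed in when it is done.

Besides the shell and the picture viewer there is one more tool, called as name([rows], argument=value, ...), one row to a line, values as JSON. servo_tool: Moves the arm, as the interface text tells. Its arguments: {"type":"object","properties":{"targets":{"type":"array","items":{"type":"array","items":{"type":"number"}}},"gripper":{"type":"number"},"newtons":{"type":"number"}},"required":["targets"]}

```bash
ls; mkdir -p pics; python3 - <<'E'
from station import *
import cv2
for n in("top","side"):
    s=snapshot(n); cv2.imwrite(f"pics/{n}0.png",s["color"][:,:,::-1]); print(n,s["vfov"],s["cx"],s["cy"],s["R"],s["t"])
s=sense(); print(s)
E
```

```text
pics
top 42.65148179260766 315.51765774889526 229.09774723566872 [[ 0.00143303 -0.99997547  0.00685558]
 [-0.9920693  -0.00228327 -0.12567133]
 [ 0.1256839  -0.00662112 -0.99204824]] [-0.09014262  0.49528718  1.43041194]
side 47.8219985853561 316.3314383496212 243.69520667065254 [[ 9.97526752e-01 -7.02833165e-02  7.96929055e-04]
 [-4.20960782e-02 -6.06469941e-01 -7.93991266e-01]
 [ 5.62876530e-02  7.91993981e-01 -6.07928642e-01]] [-0.50909401  0.0178871   1.22698058]
{'t': 0.1, 'q': array([ 1.17148910e+00,  5.28394005e-01,  1.43379106e+00, -3.23417686e-06,
        1.18136442e+00, -1.78491072e-01]), 'qd': array([ 0.0006757 , -0.00043635, -0.00433135, -0.0006363 , -0.00048703,
       -0.00066824]), 'tau': array([-5.09744023e-04, -4.43304098e+01, -1.78586090e+01, -2.68192089e-04,
        3.77681354e-03,  1.25012602e-05]), 'tcp_pos': array([0.13660415, 0.6092304 , 0.2304133 ]), 'tool_rot': array([ 7.80712387e-01,  6.24889759e-01, -8.59565020e-04,  4.67383274e-04]), 'force': array([-0.03731834, -0.14359425, -0.5549691 ]), 'ft_torque': array([ 0.02953564, -0.03368222,  0.01065833]), 'finger_gap': 0.9994546992363033}
```

View pics/top0.png

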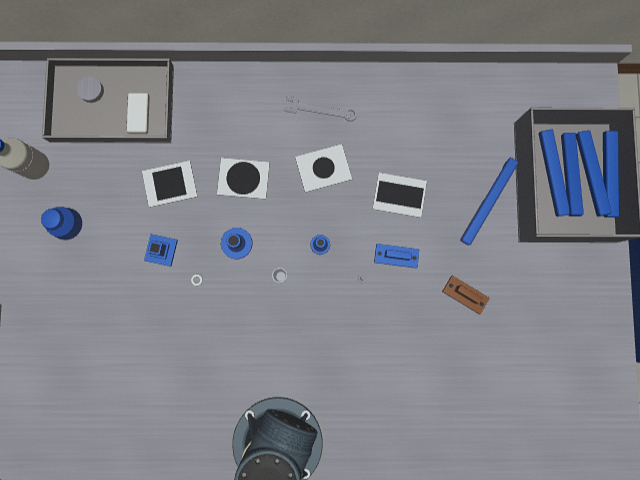

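View pics/side0.png

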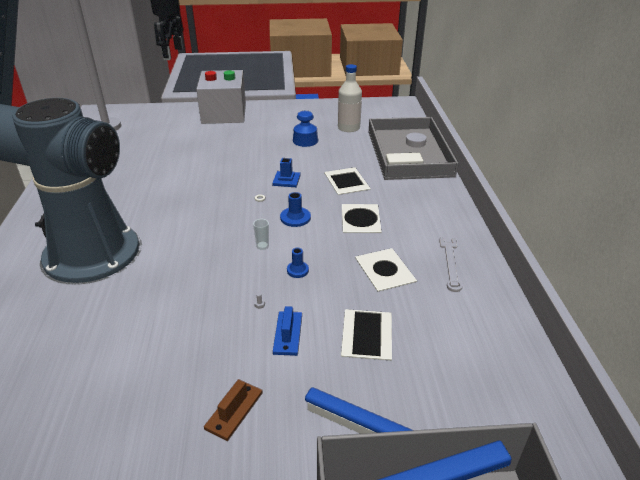

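Candidates in the top view:
- **Blue parts:** square nozzle (160,250), large nozzle (236,243), small nozzle (320,244), slide (397,256).
- **Look-alikes to leave:** brown slide (466,295), blue bottle-like piece (61,222), blue bars (490,200 and in the crate).
- **Glass:** (280,275).
- **Pads:** C (170,184), A (243,178), B (323,168), D (400,194).

Next I'll measure both views and take a close crop.

```bash
cat > h.py <<'E'
from station import *
import numpy as np, cv2
def cast(s,px,z):
    """pixels -> world points on the plane at height z"""
    f=240/np.tan(np.radians(s["vfov"]/2)); px=np.atleast_2d(px).astype(float)
    d=np.c_[(px[:,0]-s["cx"])/f,(px[:,1]-s["cy"])/f,np.ones(len(px))]@s["R"]
    c=-s["R"].T@s["t"]; return c+d*((z-c[2])/d[:,2])[:,None]
def proj(s,X):
    f=240/np.tan(np.radians(s["vfov"]/2)); p=s["R"]@np.array(X)+s["t"]; return p[:2]/p[2]*f+[s["cx"],s["cy"]]
def masks(s):
    hsv=cv2.cvtColor(s["color"],cv2.COLOR_RGB2HSV)
    blue=cv2.inRange(hsv,(100,120,30),(130,255,255))
    dark=cv2.inRange(hsv,(0,0,0),(180,255,70))
    return blue,dark
def region(s,mask,z,near,r=.06):
    """outline of the mask component nearest a world point: centre, rectangle on plane z"""
    cs,_=cv2.findContours(mask,cv2.RETR_EXTERNAL,cv2.CHAIN_APPROX_NONE)
    best=None
    for c in cs:
        if cv2.contourArea(c)<60: continue
        w=cast(s,c[:,0],z)[:,:2]
        h=cv2.convexHull((w*1000).astype(np.float32)); m=cv2.moments(h)
        p=np.array([m["m10"],m["m01"]])/m["m00"]/1000
        d=np.hypot(*(p-near))
        if d<r and (best is None or d<best[0]):
            best=(d,p,cv2.minAreaRect(h))
    return best and best[1:]
TOP=dict(square=(160,250),large=(236,243),small=(320,244),slide=(397,256))
PAD=dict(square=(170,184),large=(243,178),small=(323,168),slide=(400,194))
E
python3 - <<'E'
from h import *
S={n:snapshot(n) for n in("top","side")}
for n,px in TOP.items():
  a=cast(S["top"],px,.005)[0,:2]; b=cast(S["top"],PAD[n],.004)[0,:2]
  for k,s in S.items():
    bl,dk=masks(s)
    for l,m,z,q in(("part",bl,.005,a),("pad",dk,.004,b)):
      r=region(s,m,z,q)
      print(n,l,k,r and (r[0].round(4),np.round(r[1][0],1),np.round(r[1][1],1),round(r[1][2],1)))
print("glass",cast(S["top"],(280,276),.0325))
c=S["top"]["color"][130:310,130:500,::-1]; cv2.imwrite("pics/crop1.png",cv2.resize(c,None,fx=2.1,fy=2.1,interpolation=cv2.INTER_CUBIC))
E
```

```text
square part top (array([0.4479, 0.2843]), array([447.8, 284.2]), array([65.8, 64.9]), 78.0)
square pad top (array([0.6117, 0.269 ]), array([611.6, 269.1]), array([68.5, 70.5]), 12.8)
square part side (array([0.449 , 0.3135]), array([454.3, 320.9]), array([152. ,  66.5]), 78.8)
square pad side (array([0.6107, 0.2687]), array([610.9, 269. ]), array([67.9, 66.8]), 12.9)
large part top (array([0.465 , 0.1023]), array([464.7, 102.4]), array([73. , 72.4]), 0.8)
large pad top (array([0.6258, 0.0889]), array([625.9,  89.4]), array([77.5, 76.3]), 45.1)
large part side (array([0.4655, 0.1276]), array([459. , 132.8]), array([ 74.8, 144. ]), 12.1)
large pad side (array([0.625 , 0.0886]), array([625.4,  87.7]), array([73.3, 76.9]), 86.0)
small part top (array([ 0.462, -0.1  ]), array([ 461.4, -100.3]), array([46.1, 43.5]), 0.1)
small pad top (array([ 0.652 , -0.1077]), array([ 651.4, -107.6]), array([47.6, 49.1]), 0.2)
small part side (array([ 0.4627, -0.0798]), array([463.7, -75.6]), array([100.5,  45.7]), 86.7)
small pad side (array([ 0.6519, -0.1076]), array([ 651.5, -107.6]), array([47.3, 50.1]), 86.0)
slide part top (array([ 0.4351, -0.2843]), array([ 435.1, -284.5]), array([104.1,  45.2]), 82.6)
slide pad top (array([ 0.5855, -0.2947]), array([ 585.4, -294.7]), array([108.9,  49.3]), 80.1)
slide part side (array([ 0.4357, -0.2794]), array([ 436.1, -276.7]), array([123.1,  45.5]), 82.7)
slide pad side (array([ 0.5851, -0.2938]), array([ 585.1, -294. ]), array([107. ,  49.4]), 79.8)
glass [[ 0.3839037  -0.00579977  0.0325    ]]
```

View pics/crop1.png

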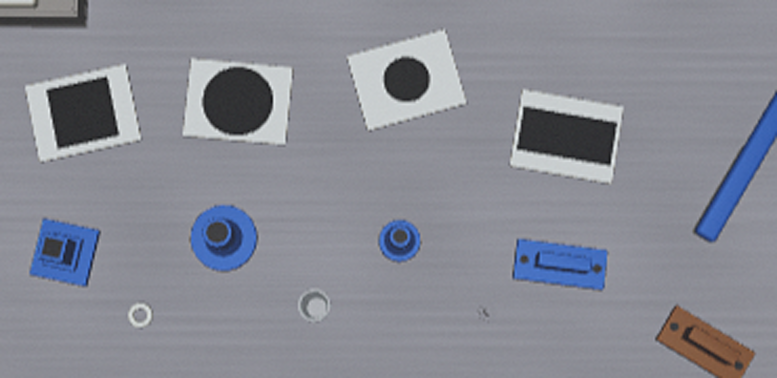

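The four blue parts and their pads are confirmed, and the top and side views agree to about 1 mm on the pads. The square nozzle goes first.

```bash
cat > go.py <<'E'
import sys
from station import *
import numpy as np
from scipy.spatial.transform import Rotation as Ro
def row(x,y,z,yaw):
    s=sense(); R0=Ro.from_quat(s["tool_rot"])
    Rg=Ro.from_euler("z",yaw,degrees=True)*Ro.from_euler("x",180,degrees=True)
    d=R0.inv().apply(np.array([x,y,z])-s["tcp_pos"])*1000
    r=(R0.inv()*Rg).as_rotvec(degrees=True)
    print(np.round(d,1),np.round(r,2),"t",round(s["t"],2),"F",s["force"].round(1),"gap",round(s["finger_gap"]*85.4,1))
if __name__=="__main__": 
    for a in sys.argv[1:]: row(*map(float,a.split(",")))
E
python3 go.py .448,.2843,.16,-12
```

```text
[-249.  375.   71.] [5.000e-02 7.000e-02 8.935e+01] t 0.2 F [-0.1  0.2  0.2] gap 85.6
```

servo_tool([
  [-249, 375, 30, 0, 0, 89.35],
  [-249, 375, 30, 0, 0, 89.35],
  [-249, 375, 30, 0, 0, 89.35],
  [-249, 375, 30, 0, 0, 89.35],
  [-249, 375, 71, 0, 0, 89.35],
  [-249, 375, 71, 0, 0, 89.35],
  [-249, 375, 71, 0, 0, 89.35],
  [-249, 375, 71, 0, 0, 89.35],
  [-249, 375, 71, 0, 0, 89.35],
  [-249, 375, 71, 0, 0, 89.35],
], gripper=70, newtons=40)

```text
t: 1.45
tcp_pos: [0.4483, 0.2843, 0.16]
tool_rot: [0.995, -0.105, -0.0, 0.0]
force: [0.6, 0.5, -1.0]
finger_gap: 0.819
```

```bash
python3 go.py .448,.2843,.026,-12
```

```text
[ -0.3   0.  134. ] [ 0.02  0.03 -0.01] t 1.45 F [ 0.6  0.5 -1. ] gap 70.0
```

servo_tool([
  [-0.3, 0, 50, 0, 0, 0],
  [-0.3, 0, 90, 0, 0, 0],
  [-0.3, 0, 115, 0, 0, 0],
  [-0.3, 0, 128, 0, 0, 0],
  [-0.3, 0, 134, 0, 0, 0],
  [-0.3, 0, 134, 0, 0, 0],
])

```text
t: 2.2
tcp_pos: [0.4482, 0.2851, 0.0267]
tool_rot: [0.995, -0.104, 0.0, -0.0]
force: [-0.3, 0.1, -0.2]
finger_gap: 0.819
```

servo_tool([
  [0, 0, 0, 0, 0, 0],
  [0, 0, 0, 0, 0, 0],
  [0, 0, 0, 0, 0, 0],
  [0, 0, 0, 0, 0, 0],
  [0, 0, 0, 0, 0, 0],
  [0, 0, 0, 0, 0, 0],
], gripper=10)

```text
t: 2.95
tcp_pos: [0.4485, 0.2849, 0.027]
tool_rot: [0.995, -0.105, 0.001, -0.0]
force: [0.1, 0.0, 6.3]
finger_gap: 0.321
```

servo_tool([
  [0, 0, -15, 0, 0, 0],
  [0, 0, -40, 0, 0, 0],
  [0, 0, -70, 0, 0, 0],
  [0, 0, -70, 0, 0, 0],
])

```text
t: 3.45
tcp_pos: [0.4493, 0.2854, 0.0985]
tool_rot: [0.995, -0.104, 0.002, -0.001]
force: [-0.2, 0.5, -2.3]
finger_gap: 0.323
```

```bash
python3 go.py .6112,.2689,.096,12.85; python3 - <<'E'
from h import *
a,b=snapshot("side")["color"][120:260,220:420,::-1],snapshot("top")["color"][140:280,110:310,::-1]
cv2.imwrite("pics/g1.png",cv2.resize(np.hstack([a,b]),None,fx=2,fy=2))
E
```

```text
[161.8 -17.5   3.3] [ -0.1   -0.28 -24.84] t 3.45 F [-0.2  0.5 -2.3] gap 27.6
```

View pics/g1.png

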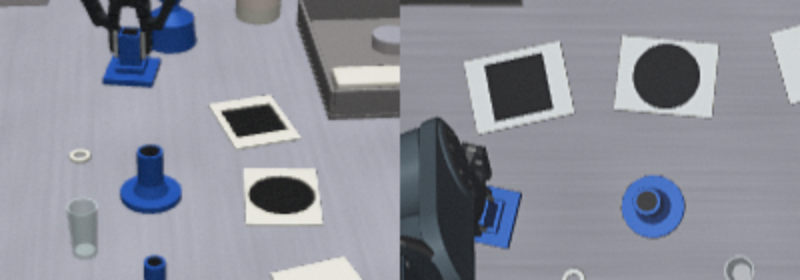

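The part is held upright. Moving to pad C.

servo_tool([
  [161.8, -17.5, -10, 0, -0.2, -24.84],
  [161.8, -17.5, -10, 0, -0.2, -24.84],
  [161.8, -17.5, -10, 0, -0.2, -24.84],
  [161.8, -17.5, 3, -0.1, -0.28, -24.84],
  [161.8, -17.5, 3, -0.1, -0.28, -24.84],
  [161.8, -17.5, 3, -0.1, -0.28, -24.84],
])

```text
t: 4.3
tcp_pos: [0.6074, 0.2684, 0.092]
tool_rot: [0.994, 0.112, -0.005, 0.001]
force: [-0.4, -0.7, -1.3]
finger_gap: 0.324
```

```bash
python3 go.py .6112,.2689,.031,12.85
```

```text
[ 4.4  0.3 61. ] [0.04 0.53 0.03] t 4.3 F [-0.4 -0.7 -1.3] gap 27.7
```

servo_tool([
  [0, 0, 10, 0, 0, 0],
  [0, 0, 25, 0, 0, 0],
  [0, 0, 40, 0, 0, 0],
  [0, 0, 45, 0, 0, 0],
  [0, 0, 45, 0, 0, 0],
  [0, 0, 45, 0, 0, 0],
])

```text
t: 5.05
tcp_pos: [0.61, 0.2683, 0.0486]
tool_rot: [0.994, 0.112, -0.002, 0.001]
force: [-0.2, 0.7, -0.8]
finger_gap: 0.319
```

```bash
python3 go.py .6112,.2689,.031,12.85
```

```text
[ 1.3 -0.4 17.6] [ 0.04  0.24 -0.01] t 5.05 F [-0.2  0.7 -0.8] gap 27.2
```

servo_tool([
  [1.2, -0.4, 5, 0, 0.2, 0],
  [1.2, -0.4, 10, 0, 0.2, 0],
  [1.2, -0.4, 14, 0, 0.2, 0],
  [1.2, -0.4, 16, 0, 0.2, 0],
  [1.2, -0.4, 17, 0, 0.2, 0],
  [1.2, -0.4, 17.6, 0, 0.2, 0],
  [1.2, -0.4, 18, 0, 0.2, 0],
  [1.2, -0.4, 18, 0, 0.2, 0],
])

```text
t: 6.05
tcp_pos: [0.6105, 0.2687, 0.0311]
tool_rot: [0.994, 0.112, -0.001, 0.0]
force: [-2.4, -1.3, 5.9]
finger_gap: 0.323
```

```bash
python3 go.py .6112,.2689,.031,12.85
```

```text
[ 0.7 -0.   0.1] [ 0.04  0.1  -0.01] t 6.05 F [-2.4 -1.3  5.9] gap 27.6
```

servo_tool([
  [0, 0, 0, 0, 0, 0],
  [0, 0, 0, 0, 0, 0],
  [0, 0, 0, 0, 0, 0],
  [0, 0, 0, 0, 0, 0],
  [0, 0, -20, 0, 0, 0],
  [0, 0, -60, 0, 0, 0],
  [0, 0, -110, 0, 0, 0],
  [0, 0, -110, 0, 0, 0],
], gripper=70)

```text
t: 7.05
tcp_pos: [0.6146, 0.27, 0.147]
tool_rot: [0.994, 0.112, 0.005, -0.0]
force: [0.6, -0.6, -0.8]
finger_gap: 0.821
```

```bash
python3 go.py .4652,.1023,.12,0
```

```text
[-183.2  130.3   25.1] [-0.05 -0.62 12.85] t 7.05 F [ 0.6 -0.6 -0.8] gap 70.1
```

servo_tool([
  [-180, 129.6, 0, 0, 0, 12.85],
  [-180, 129.6, 0, 0, 0, 12.85],
  [-180, 129.6, 20, 0, 0, 12.85],
  [-180, 129.6, 20, 0, 0, 12.85],
  [-180, 129.6, 20, 0, 0, 12.85],
  [-180, 129.6, 20, 0, 0, 12.85],
  [-180, 129.6, 20, 0, 0, 12.85],
])

```text
t: 7.92
tcp_pos: [0.4656, 0.1032, 0.121]
tool_rot: [1.0, 0.0, 0.0, 0.0]
force: [1.0, -0.4, -0.3]
finger_gap: 0.815
```

```bash
python3 go.py .4652,.1023,.032,0; python3 - <<'E'
from h import *
s=snapshot("top"); cv2.imwrite("pics/t2.png",s["color"][:,:,::-1])
bl,dk=masks(s)
for q,c in(((.611,.269),bl),((.465,.1023),bl)): print(region(s,c,.009,q))
s=snapshot("side")
a=s["color"][120:260,220:420,::-1]; cv2.imwrite("pics/g2.png",cv2.resize(a,None,fx=3,fy=3,interpolation=cv2.INTER_CUBIC))
E
```

```text
[-0.5  0.8 89. ] [ 0.05 -0.05  0.05] t 7.92 F [ 1.  -0.4 -0.3] gap 69.6
(array([0.61051993, 0.26817541]), ((610.5474243164062, 268.09271240234375), (67.52178192138672, 66.0547103881836), 12.96059513092041))
(array([0.46021556, 0.08173921]), ((459.1546325683594, 79.35139465332031), (28.658418655395508, 69.51876068115234), 76.96575927734375))
```

View pics/g2.png

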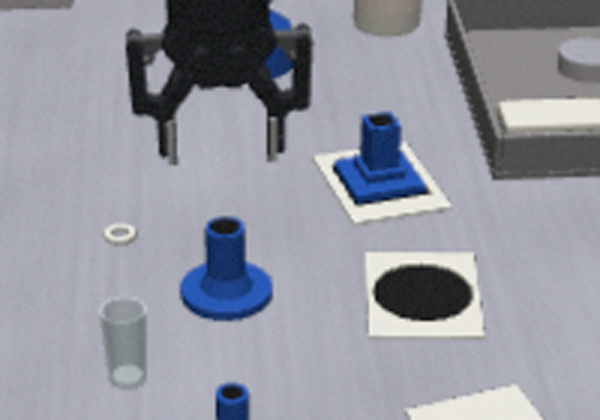

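The square nozzle stands on pad C within about 1 mm and 0.1°. The large nozzle is next.

servo_tool([
  [-0.5, 0.8, 40, 0, 0, 0],
  [-0.5, 0.8, 70, 0, 0, 0],
  [-0.5, 0.8, 83, 0, 0, 0],
  [-0.5, 0.8, 89, 0, 0, 0],
  [-0.5, 0.8, 89, 0, 0, 0],
])

```text
t: 8.65
tcp_pos: [0.4638, 0.1018, 0.0319]
tool_rot: [1.0, 0.0, -0.0, 0.001]
force: [-0.4, -0.3, 0.8]
finger_gap: 0.826
```

servo_tool([
  [0, 0, 0, 0, 0, 0],
  [0, 0, 0, 0, 0, 0],
  [0, 0, 0, 0, 0, 0],
  [0, 0, 0, 0, 0, 0],
  [0, 0, 0, 0, 0, 0],
], gripper=10)

```text
t: 9.28
tcp_pos: [0.4641, 0.1016, 0.0326]
tool_rot: [1.0, -0.0, 0.0, 0.0]
force: [-1.1, 0.7, 5.4]
finger_gap: 0.36
```

```bash
python3 go.py .6255,.0888,.036,0
```

```text
[161.4  12.8  -3.3] [ 0.06 -0.04 -0.02] t 9.28 F [-1.1  0.7  5.4] gap 30.7
```

servo_tool([
  [0, 0, -25, 0, 0, 0],
  [0, 0, -55, 0, 0, 0],
  [40, 4, -55, 0, 0, 0],
  [80, 7, -55, 0, 0, 0],
  [120, 10, -55, 0, 0, 0],
  [150, 12, -55, 0, 0, 0],
  [161.4, 13.2, -50, 0, 0, 0],
  [161.4, 13.2, -30, 0, 0, 0],
  [161.4, 13.2, -20, 0, 0, 0],
  [161.4, 13.2, -20, 0, 0, 0],
])

```text
t: 10.52
tcp_pos: [0.622, 0.0887, 0.0495]
tool_rot: [1.0, 0.0, -0.003, 0.0]
force: [-0.1, 0.9, -1.0]
finger_gap: 0.36
```

```bash
python3 go.py .6255,.0883,.0365,0
```

```text
[ 3.5  0.4 13. ] [0.05 0.4  0.01] t 10.53 F [-0.1  0.9 -1. ] gap 30.8
```

servo_tool([
  [0.5, 0.2, 4, 0, 0, 0],
  [0.5, 0.2, 6, 0, 0, 0],
  [0.5, 0.2, 8, 0, 0, 0],
  [0.5, 0.2, 8, 0, 0, 0],
  [0.5, 0.2, 8, 0, 0, 0],
  [0.5, 0.2, 8, 0, 0, 0],
])

```text
t: 11.28
tcp_pos: [0.6254, 0.0882, 0.0436]
tool_rot: [1.0, -0.0, -0.001, 0.0]
force: [0.0, -0.0, -1.6]
finger_gap: 0.361
```

```bash
python3 go.py .6255,.0883,.0365,0
```

```text
[ 0.1 -0.1  7.1] [ 0.06  0.07 -0.01] t 11.28 F [ 0.  -0.  -1.6] gap 30.8
```

servo_tool([
  [0, 0, 2, 0, 0, 0],
  [0, 0, 4, 0, 0, 0],
  [0, 0, 5.5, 0, 0, 0],
  [0, 0, 6.5, 0, 0, 0],
  [0, 0, 7.2, 0, 0, 0],
  [0, 0, 7.5, 0, 0, 0],
  [0, 0, 7.5, 0, 0, 0],
])

```text
t: 12.15
tcp_pos: [0.6252, 0.0882, 0.0367]
tool_rot: [1.0, -0.0, -0.001, 0.001]
force: [-2.6, -0.3, 5.1]
finger_gap: 0.367
```

servo_tool([
  [0, 0, 0, 0, 0, 0],
  [0, 0, 0, 0, 0, 0],
  [0, 0, 0, 0, 0, 0],
  [0, 0, 0, 0, 0, 0],
  [0, 0, -20, 0, 0, 0],
  [0, 0, -60, 0, 0, 0],
  [0, 0, -90, 0, 0, 0],
  [0, 0, -90, 0, 0, 0],
], gripper=70)

```text
t: 13.15
tcp_pos: [0.628, 0.0883, 0.1302]
tool_rot: [1.0, 0.0, 0.003, 0.001]
force: [0.1, 0.1, -0.3]
finger_gap: 0.82
```

```bash
python3 go.py .462,-.1000,.12,0
```

```text
[-166.1  188.3    9.4] [ 0.07 -0.39  0.  ] t 13.15 F [ 0.1  0.1 -0.3] gap 70.1
```

servo_tool([
  [-40, 45, 0, 0, 0, 0],
  [-80, 90, 0, 0, 0, 0],
  [-120, 135, 5, 0, 0, 0],
  [-150, 173, 5, 0, 0, 0],
  [-163.7, 188.3, 7, 0, 0, 0],
  [-163.7, 188.3, 7, 0, 0, 0],
  [-163.7, 188.3, 7, 0, 0, 0],
  [-163.7, 188.3, 7, 0, 0, 0],
])

```text
t: 14.15
tcp_pos: [0.4624, -0.0993, 0.1194]
tool_rot: [1.0, 0.001, -0.0, 0.001]
force: [0.0, -0.1, -0.0]
finger_gap: 0.819
```

```bash
python3 go.py .462,-.1000,.026,0; python3 - <<'E'
from h import *
s=snapshot("top"); bl,dk=masks(s); print(region(s,bl,.009,(.6255,.089)))
E
```

```text
[-0.3  0.6 93.4] [0.06 0.05 0.07] t 14.15 F [ 0.  -0.1 -0. ] gap 69.9
(array([0.6245963 , 0.08878631]), ((624.3785400390625, 89.13694763183594), (76.4023208618164, 74.58550262451172), 18.79789161682129))
```

The large nozzle is within 1 mm of its pad centre. The small nozzle is next.

servo_tool([
  [-0.3, 0.4, 40, 0, 0, 0],
  [-0.3, 0.4, 72, 0, 0, 0],
  [-0.3, 0.4, 87, 0, 0, 0],
  [-0.3, 0.4, 93.4, 0, 0, 0],
  [-0.3, 0.4, 93.4, 0, 0, 0],
])

```text
t: 14.82
tcp_pos: [0.4616, -0.1004, 0.0261]
tool_rot: [1.0, 0.0, -0.001, 0.001]
force: [-0.3, -0.8, 0.1]
finger_gap: 0.815
```

servo_tool([
  [0, 0, 0, 0, 0, 0],
  [0, 0, 0, 0, 0, 0],
  [0, 0, 0, 0, 0, 0],
  [0, 0, 0, 0, 0, 0],
  [0, 0, 0, 0, 0, 0],
  [0, 0, 0, 0, 0, 0],
], gripper=8)

```text
t: 15.58
tcp_pos: [0.4617, -0.1007, 0.0268]
tool_rot: [1.0, -0.0, 0.0, 0.001]
force: [-0.0, 0.3, 6.3]
finger_gap: 0.266
```

```bash
python3 go.py .6518,-.1077,.03,0
```

```text
[190.1   7.   -3.2] [ 0.1  -0.   -0.01] t 15.57 F [-0.   0.3  6.3] gap 22.7
```

servo_tool([
  [0, 0, -25, 0, 0, 0],
  [0, 0, -55, 0, 0, 0],
  [45, 2, -55, 0, 0, 0],
  [95, 4, -55, 0, 0, 0],
  [145, 6, -55, 0, 0, 0],
  [177, 7, -55, 0, 0, 0],
  [190.1, 7.5, -50, 0, 0, 0],
  [190.1, 7.5, -30, 0, 0, 0],
  [190.1, 7.5, -16, 0, 0, 0],
  [190.1, 7.5, -16, 0, 0, 0],
])

```text
t: 16.82
tcp_pos: [0.6482, -0.1073, 0.0392]
tool_rot: [1.0, -0.0, -0.004, -0.001]
force: [-0.1, -0.6, -0.6]
finger_gap: 0.262
```

servo_tool([
  [0, 0, 2, 0, 0, 0],
  [0, 0, 4, 0, 0, 0],
  [0, 0, 4, 0, 0, 0],
  [0, 0, 4, 0, 0, 0],
  [0, 0, 4, 0, 0, 0],
  [0, 0, 4, 0, 0, 0],
])

```text
t: 17.58
tcp_pos: [0.6514, -0.108, 0.0378]
tool_rot: [1.0, -0.0, -0.001, 0.001]
force: [0.8, -0.0, -1.5]
finger_gap: 0.268
```

```bash
python3 go.py .6521,-.1082,.0307,0
```

```text
[0.7 0.2 7.1] [ 0.06  0.08 -0.01] t 17.57 F [ 0.8 -0.  -1.5] gap 22.9
```

servo_tool([
  [0.5, 0.2, 2, 0, 0, 0],
  [0.5, 0.2, 4, 0, 0, 0],
  [0.5, 0.2, 5.5, 0, 0, 0],
  [0.5, 0.2, 6.5, 0, 0, 0],
  [0.5, 0.2, 7.2, 0, 0, 0],
  [0.5, 0.2, 7.5, 0, 0, 0],
  [0.5, 0.2, 7.5, 0, 0, 0],
])

```text
t: 18.45
tcp_pos: [0.6518, -0.1081, 0.0308]
tool_rot: [1.0, -0.0, -0.001, 0.001]
force: [-1.6, 0.2, 5.1]
finger_gap: 0.268
```

servo_tool([
  [0, 0, 0, 0, 0, 0],
  [0, 0, 0, 0, 0, 0],
  [0, 0, 0, 0, 0, 0],
  [0, 0, 0, 0, 0, 0],
  [0, 0, -20, 0, 0, 0],
  [0, 0, -60, 0, 0, 0],
  [0, 0, -90, 0, 0, 0],
  [0, 0, -90, 0, 0, 0],
], gripper=70)

```text
t: 19.45
tcp_pos: [0.6545, -0.1089, 0.1248]
tool_rot: [1.0, -0.0, 0.003, 0.002]
force: [-0.4, -0.2, -0.1]
finger_gap: 0.823
```

```bash
python3 go.py .4353,-.2843,.12,-7.4
```

```text
[-219.3  175.4    4. ] [ 0.19 -0.39  7.4 ] t 19.45 F [-0.4 -0.2 -0.1] gap 70.3
```

servo_tool([
  [-45, 36, 0, 0, 0, 2],
  [-90, 72, 0, 0, 0, 4],
  [-140, 113, 0, 0, 0, 6],
  [-185, 150, 0, 0, 0, 7.4],
  [-217, 176, 0, 0, 0, 7.4],
  [-217, 176, 0, 0, 0, 7.4],
  [-217, 176, 0, 0, 0, 7.4],
  [-217, 176, 0, 0, 0, 7.4],
])

```text
t: 20.45
tcp_pos: [0.4358, -0.2832, 0.1206]
tool_rot: [0.998, -0.064, -0.001, 0.0]
force: [0.2, 0.5, -0.1]
finger_gap: 0.822
```

```bash
python3 go.py .4353,-.2843,.016,-7.4; python3 - <<'E'
from h import *
s=snapshot("top"); bl,dk=masks(s); print(region(s,bl,.009,(.652,-.1077)))
E
```

```text
[ -0.2   1.  104.6] [0.06 0.07 0.08] t 20.45 F [ 0.2  0.5 -0.1] gap 70.2
(array([ 0.65133727, -0.10734606]), ((651.5423583984375, -107.47248840332031), (44.96863555908203, 44.089454650878906), 0.16658233106136322))
```

The small nozzle is good. The slide is last.

servo_tool([
  [-0.2, 0.8, 40, 0, 0, 0],
  [-0.2, 0.8, 75, 0, 0, 0],
  [-0.2, 0.8, 94, 0, 0, 0],
  [-0.2, 0.8, 103, 0, 0, 0],
  [-0.2, 0.8, 103, 0, 0, 0],
])

```text
t: 21.12
tcp_pos: [0.4348, -0.2844, 0.0174]
tool_rot: [0.998, -0.064, -0.001, 0.0]
force: [0.2, -0.4, 0.5]
finger_gap: 0.82
```

servo_tool([
  [0, 0, 0, 0, 0, 0],
  [0, 0, 0, 0, 0, 0],
  [0, 0, 0, 0, 0, 0],
  [0, 0, 0, 0, 0, 0],
  [0, 0, 0, 0, 0, 0],
  [0, 0, 0, 0, 0, 0],
  [0, 0, 0, 0, 0, 0],
], gripper=4)

```text
t: 22.0
tcp_pos: [0.4349, -0.2854, 0.0185]
tool_rot: [0.998, -0.065, -0.0, 0.001]
force: [-0.3, 0.8, 5.7]
finger_gap: 0.18
```

```bash
python3 go.py .5854,-.2944,.022,-10.0
```

```text
[150.4 -10.5  -3.5] [ 0.12 -0.01  2.58] t 22.0 F [-0.3  0.8  5.7] gap 15.4
```

servo_tool([
  [0, 0, -25, 0, 0, 0],
  [0, 0, -55, 0, 0, 0],
  [40, -3, -55, 0, 0, 1],
  [80, -6, -55, 0, 0, 2],
  [120, -8, -55, 0, 0, 2.6],
  [142, -9, -55, 0, 0, 2.6],
  [150.6, -9.6, -50, 0, 0, 2.6],
  [150.6, -9.6, -30, 0, 0, 2.6],
  [150.6, -9.6, -16, 0, 0, 2.6],
  [150.6, -9.6, -16, 0, 0, 2.6],
])

```text
t: 23.25
tcp_pos: [0.5826, -0.2937, 0.031]
tool_rot: [0.996, -0.088, -0.003, -0.001]
force: [0.6, -0.3, -1.4]
finger_gap: 0.181
```

servo_tool([
  [0, 0, 2, 0, 0, 0],
  [0, 0, 4, 0, 0, 0],
  [0, 0, 4, 0, 0, 0],
  [0, 0, 4, 0, 0, 0],
  [0, 0, 4, 0, 0, 0],
  [0, 0, 4, 0, 0, 0],
])

```text
t: 24.0
tcp_pos: [0.5852, -0.2948, 0.0296]
tool_rot: [0.996, -0.087, -0.001, 0.001]
force: [0.8, 0.8, -1.1]
finger_gap: 0.182
```

```bash
python3 go.py .5857,-.2954,.0224,-10.0
```

```text
[0.6 0.4 7.2] [ 0.08  0.06 -0.01] t 24.0 F [ 0.8  0.8 -1.1] gap 15.5
```

servo_tool([
  [0.4, 0.4, 2, 0, 0, 0],
  [0.4, 0.4, 4, 0, 0, 0],
  [0.4, 0.4, 5.5, 0, 0, 0],
  [0.4, 0.4, 6.5, 0, 0, 0],
  [0.4, 0.4, 7.2, 0, 0, 0],
  [0.4, 0.4, 7.5, 0, 0, 0],
  [0.4, 0.4, 7.5, 0, 0, 0],
])

```text
t: 24.88
tcp_pos: [0.5853, -0.2952, 0.0225]
tool_rot: [0.996, -0.087, -0.001, 0.001]
force: [-0.6, 0.9, 5.6]
finger_gap: 0.182
```

servo_tool([
  [0, 0, 0, 0, 0, 0],
  [0, 0, 0, 0, 0, 0],
  [0, 0, 0, 0, 0, 0],
  [0, 0, 0, 0, 0, 0],
  [0, 0, -20, 0, 0, 0],
  [0, 0, -60, 0, 0, 0],
  [0, 0, -110, 0, 0, 0],
  [0, 0, -150, 0, 0, 0],
  [-100, 0, -150, 0, 0, 0],
  [-130, 60, -150, 0, 0, 0],
], gripper=60)

```text
t: 26.12
tcp_pos: [0.4697, -0.3145, 0.1743]
tool_rot: [0.996, -0.085, -0.0, 0.001]
force: [0.6, -1.2, -0.9]
finger_gap: 0.7
```

servo_tool([
  [-60, 60, 0, 0, 0, 0],
  [-80, 120, 0, 0, 0, 0],
  [-80, 120, 0, 0, 0, 0],
  [-80, 120, 0, 0, 0, 0],
])

```text
t: 26.62
tcp_pos: [0.3707, -0.4227, 0.1734]
tool_rot: [0.996, -0.089, -0.0, 0.001]
force: [0.4, 0.9, -0.7]
finger_gap: 0.703
```

```bash
python3 - <<'E'
from h import *
P=dict(square=(.6112,.2689),large=(.6255,.0888),small=(.6518,-.1077),slide=(.5854,-.2944))
s=snapshot("top"); bl,dk=masks(s)
for n,q in P.items():
  r=region(s,bl,.009,q); print(n,r and ((r[0]-q)*1000).round(1),r and np.round(r[1][2],1))
a=s["color"][120:310,110:500,::-1]
b=snapshot("side")["color"][100:400,200:500,::-1]
cv2.imwrite("pics/f1.png",np.vstack([cv2.resize(a,(600,292)),cv2.resize(b,(600,300))[:, :]]) )
cv2.imwrite("pics/f2.png",cv2.resize(b,None,fx=2,fy=2))
print(sense()["tcp_pos"])
E
```

```text
square [-0.7 -0.7] 13.0
large [-0.8 -0. ] 14.6
small [-0.5  0.4] 0.2
slide [-0.1 -0. ] 80.0
[ 0.37175837 -0.42026644  0.17280721]
```

View pics/f1.png

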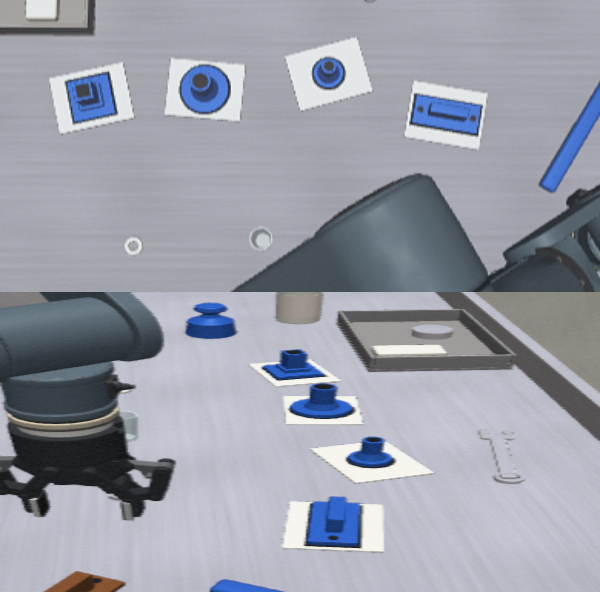

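View pics/f2.png

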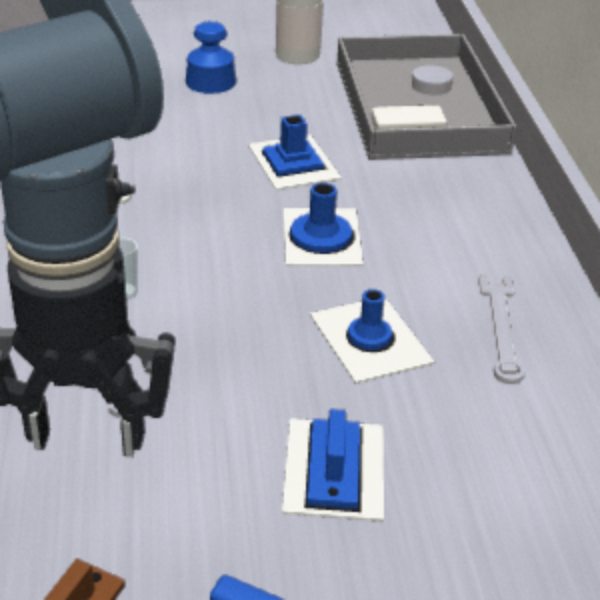

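All four parts stand centred on their own footprints. The glass is upright at its old place, (261,239) in the composite, and the arm is clear at z = 0.17 m. Handing in now.

```bash
python3 -c "
from station import *
print(sense()['t'],sense()['force']); print(sign_off())"
```

```text
26.725 [1.14865422 0.61877276 0.14235948]
the job is handed in; nothing more can be done
None
```

All four blue parts now stand upright on their own pads, and I handed the job in at 26.7 s of the 107 s allowed. I gripped each part by its spout or rib and lowered it until it touched the pad (about 5–6 N at the wrist) before letting go.

My last check, from the top camera:

| Part | Distance from footprint centre | Turn |
|---|---|---|
| Square nozzle | about 1 mm | 13.0° (pad 12.9°) |
| Large nozzle | 0.8 mm | round, no turn needed |
| Small nozzle | 0.6 mm | round, no turn needed |
| Slide | about 0.1 mm | 80.0° (pad 80°) |

These offsets rest on a camera calibration good to about 2 mm. The side view shows every part upright. The glass was still standing in its place, and the brown slide and other look-alikes were not touched. The arm was clear of everything at hand-in. No check failed or disagreed.

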